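# Clamp the sample pin and hold the cam stage at full lift

### The arm

A 7-joint arm with a two-finger parallel gripper is mounted at the origin on the work surface. World frame = base frame: x ahead of the robot, y to its left, z up, the work surface at z = 0. Lengths are in mm, angles in degrees, forces in N, time in s.
With the tool pointing down it reaches from about 425 to 1025 mm from the base axis. Payload 9.4 kg.
Tool frame: the origin (TCP) lies midway between the tips of the shut fingers; the grasp point (between the pads) lies 19 mm behind it (manip.grip_depth is the distance from the TCP to the grasp point, in mm); z points along the fingers, y is the direction in which the jaws open and shut (so a half turn about z gives the same grasp; the last joint's range is limited). The gripper opens to 85 mm and grips with 20 to 120 N. Pads are 22 mm wide; open, the fingers measure 114 mm over their backs; the gripper's body (76 mm by 85 mm) begins 54 mm behind the grasp point. The pads swing forward as they close: fully open they stand 13 mm farther back than shut.
Start: joints at [71.923, 34.337, -0.143, 91.639, 0.103, 54.024, -4.572], TCP at [171.48, -704.428, 231.275] pointing down, gripper open.
Joint ranges: [-147.43, 147.43], [-19.82, 112.94], [-74.19, 73.91], [6.32, 146.72], [-59.91, 239.91], [6.04, 106.73], [-150.56, 150.56]. Speed limits (degrees/s): [127.2, 127.2, 172.46, 172.46, 180, 180, 180].

### API

Orientations are given as [roll, pitch, yaw] about the fixed x, y, z axes, in that order (R = Rz(yaw) Ry(pitch) Rx(roll)).
In Python, from plant import monitor, vision, hand_in, spotter, manip gives the robot as it stands. The module is installed in compiled form; this text tells all that it offers.
- The arm moves only by the shell command python3 -m pendant 'ROWS'. ROWS is JSON, a list of rows, each a list of 3 entries, a list of its own where there are three numbers: the closure, from 0 (fully open) to 1 (shut), then the shift along the tool's x, y, z in mm, then the turn, a rotation vector about the tool's x, y, z in degrees. A call has 1 to 10 rows; each row shifts and turns the commanded pose from where the row before left it, along the tool's axes as they then stand; what a row does not reach is not made up. A row lasts 1/10 s, in which the tool goes at most 50 mm and 8.59 degrees, less where a joint would pass 70% of its speed; a pose out of reach is approached as far as the arm can. A call with a gripper value outside its range is refused whole. The fingers move at their own pace and stop on an object; the grip force is fixed at half the most. Time passes only in rows, so rows that do not move let the fingers close. It gives the time, the measured TCP pose, the force and the opening at its end, in the units of the state.
- monitor.get_state(): the state, without advancing time (a new reading comes with each control period).
- vision.camera(name): name is "scene" or "top" or "wrist"; returns a dict with "frame" (400x640x3 uint8, red, green, blue), "fx", "fy", "cx", "cy" (pixels), "rvec" (rotation vector, rad) and "tvec" (3), from world to camera coordinates, as OpenCV has them. Camera axes: x right, y down, z forward; pixel columns grow to the right and rows downward; lengths in mm; the calibration is good to about 2 mm. A picture is of the moment at which its call begins. There is no depth.
- hand_in(): hands the job in, once; it reports no verdict.
Trained networks look in the newest picture that a camera, given by its name, has taken for a name from the list of things; names that differ only in an ending like _2 or _b are one class to them, and where a whole thing is asked for, a point or a joint stands for the part that bears it (a point fixed in the world has none). Each returns a list of dicts, best first, with "p" (0 to 1); they miss things now and then, are a little off and sometimes report something else, mostly with a low value. They report only what shows in the picture. A call takes as long as a camera call.
- spotter.search_frame(label, camera): "at" ([row, column] in pixels, amid what is visible of it).
The state is a dict: "t": time; "joint_positions": joint angles; "qd": joint speeds; "joint_torque": joint torques, N m; "tcp_pos": TCP position; "eef_rot": TCP orientation; "force": force on the tool from outside, world axes, zero at the start; "wrist_torque": the same for the moment, N m; "gripper_width": finger opening in mm.
Only numpy, scipy, OpenCV 4.12 (cv2) and the standard library are available. Lean on these libraries where they do the work, as an engineer would, in place of code of your own. Each camera call takes 0.05 s, during which the arm holds its last target.

### The job

The sample pin stands loose in the little chuck on the black lift stage: turn the chuck's ridged sleeve clockwise (seen from above) until the three jaws are firmly tight on the pin, and let go of the sleeve. Then swing the stage's cam lever up until the platform is at its highest point, with the lever straight up, and finish while still holding the lever there, since its spring pulls it back. Leave the other things on the table where they are.

Things in the scene. Friction and masses are not known exactly. Their poses are not given: they have to be found in the camera images.
- stage: Black lift stage, bolted down at any place, turned up to 0.35 rad: 120 x 120 x 10 mm base plate, 90 x 90 x 8 mm square platform above it (top at 70 mm when down) guided by four posts, a cam shaft below it with the lever on one side. Origin: centre of its underside, on the table, straight below the chuck; axes as the chuck's.
- chuck: Small upright chuck on the lift platform. Origin: centre of its foot, on the platform, 70 mm above the table with the lever down. z up its axis; x level, at rest the lever points to -x; y level, along the cam shaft towards the lever's side. Going up: 60 mm wide flange 0 to 4 mm, 26 mm square collar to 22, ridged aluminium sleeve 23 to 45, jaws to 51, pin top at 60. Only the sleeve turns.
- sleeve_grip (a point): Point on the chuck's axis half-way up the ridged sleeve, 34 mm above the chuck's foot: the height to grip it. The sleeve is round, 47 mm across the ridges, 22 mm high; the pin sticks up 26 mm above this point (18 mm wide head).
- sleeve (a joint): Turn of the chuck sleeve (rad), grows clockwise seen from above, which closes all three jaws together (2.5 mm per rad). Starts at 0.2 to 0.6; the jaws meet the pin at about 1.2, are firmly tight from about 1.3, hard stop at 1.5. Stiff: 0.15 N m of friction, up to about 0.4 N m when tightening; stays where it is left.
- pin: Steel sample pin, 10 mm shank 52 mm long with an 18 mm wide, 4 mm thick flat head on top, 40 to 85 g. Origin: centre of its lower end, 4 mm above the chuck's foot; z up. It stands loose in the chuck's pilot hole and must stay there.
- cam_axis (a point): Point on the level cam shaft's axis, abreast of the middle of the lever's handle bar, 42 mm above the table and 95 mm to the side (chuck's +y) of the chuck's axis. Does not move. The handle bar's middle runs round this point on a circle of 100 mm radius, in the upright plane spanned by the chuck's x axis and z.
- lever_handle: Cam lever: flat steel arm 16 mm wide, with a level round black bar (14 mm diameter, 70 mm long, parallel to the cam shaft, spins freely on its spindle) at its end, pointing outwards. Origin: middle of the bar, the place to take it, 40 mm outwards of the arm, clear all round. At lever value q it lies 100*sin(1.4-q) mm towards the chuck's -x from cam_axis and 100*cos(1.4-q) mm above it.
- cam_lever (a joint): Angle of the cam lever (rad): 0 at its low stop (arm 10 degrees above level, towards the chuck's -x), grows as it swings up. Highest lift at 1.40, arm straight up; beyond that the platform sinks again; hard stop at 2.0. Starts at 0. A spring and the platform's weight pull it back: let go at the top it falls back. Swinging or holding it takes up to about 6 N at the bar.
- lift (a joint): Height of the platform above its lowest place (m): 0 with the lever down, 0.0103 at the highest point.
- lens_mount: Bystander: black lens ring, 56 mm across, on a short steel post with a 32 mm round foot, 94 mm high in all. Origin: centre of its underside.
- driver: Bystander: screwdriver 160 mm long with a black handle, lying. Origin: underside of its middle.
- post_holder: Bystander: black tube 25 mm across, 50 mm high, standing. Origin: centre of its underside.

How it is judged (in metres and radians):
On the way, in this order (a step that is already met when the one before it is completed fails the run):
1. the chuck's jaws are tight on the pin and the sleeve has been let go, the lever still low (value of joint sleeve above 1.25 rad and contact force between pin and chuck above 5 N and contact force between each of the fingers, the arm and chuck below 0.3 N and contact force between the fingers and pin below 0.3 N and value of joint cam_lever below 0.8 rad), for 0.2 s.
2. the cam lever is at its highest lift (value of joint cam_lever between 1.25 and 1.55 rad and value of joint lift above 0.0098 m), for 0.2 s.
At the end, for the whole second after the job is handed in: Jaws press on the pin with over 5 N, sleeve beyond 1.25 rad; pin upright (0.12 rad) and seated (6 mm); lever still, within 0.15 rad of its highest point (1.40), platform lifted over 9.8 mm; fingers hold the lever (over 0.5 N) and touch neither chuck nor pin (all of step 2 and value of joint sleeve above 1.25 rad and contact force between pin and chuck above 5 N and contact force between each of the fingers, the arm and chuck below 0.3 N and contact force between the fingers and pin below 0.3 N and contact force between the fingers and lever_handle above 0.5 N and velocity of joint cam_lever between -0.1 and 0.1 rad/s and horizontal distance between pin and chuck below 0.004 m and z of pin in the frame of chuck below 0.01 m and angle between pin's own z axis and vertical below 0.12 rad); the arm keeps its last pose, push and grip.
It fails at once if a bystander was moved more than 30 mm (distance of any of lens_mount, driver, post_holder from where it was at the start of the episode above 0.03 m).
It fails at once if the pin was pulled out of the chuck (z of pin in the frame of chuck above 0.022 m).
It also fails if it takes over 48 s, if anything falls off the work surface, if the arm or the gripper's body presses on something with over 40 N, if the wrist force passes 120 N, or if a joint passes its speed limit or range.

## Working session

There is one attempt and no reset: what is moved stays moved. The work goes in short steps, Python scripts to look and compute and a shell command to move; the robot and the scene stay as the last step left them, time stands still between calls to the robot, and variables do not carry over. Pictures are saved under pics/ and viewed, and the job is handed in when it is done.

```bash
mkdir -p pics; ls; cat > h.py <<'E'
import numpy as np, cv2
from plant import monitor, vision, hand_in, spotter, manip
def cam(n,save=None):
    c=vision.camera(n)
    if save: cv2.imwrite('pics/'+save+'.png',c['frame'][:,:,::-1])
    R=cv2.Rodrigues(np.array(c['rvec'],float))[0]; t=np.array(c['tvec'],float).ravel()
    c['R']=R;c['t']=t;c['C']=-R.T@t
    return c
def ray(c,rc):
    d=np.array([(rc[1]-c['cx'])/c['fx'],(rc[0]-c['cy'])/c['fy'],1.]); return c['R'].T@d
def atz(c,rc,z):
    d=ray(c,rc); return c['C']+d*(z-c['C'][2])/d[2]
def proj(c,p):
    q=c['R']@np.array(p,float)+c['t']; return [round(float(c['fy']*q[1]/q[2]+c['cy']),1),round(float(c['fx']*q[0]/q[2]+c['cx']),1)]
def tri(cs,rcs):
    A=np.zeros((3,3));b=np.zeros(3)
    for c,r in zip(cs,rcs):
        d=ray(c,r);d/=np.linalg.norm(d);P=np.eye(3)-np.outer(d,d);A+=P;b+=P@c['C']
    return np.linalg.solve(A,b)
E
python3 - <<'E'
from h import *
print(monitor.get_state(), manip.grip_depth)
for n in ['scene','top','wrist']:
    c=cam(n,n+'0'); print(n,c['C'].round(),c['fx'],c['R'].round(2).tolist())
    for l in ['stage','chuck','sleeve_grip','pin','lever_handle','lens_mount','driver','post_holder']:
        print(l,[([round(x) for x in d['at']],round(d['p'],2)) for d in spotter.search_frame(l,n)[:2]])
E
```

```text
pics
{'t': 0.0, 'joint_positions': array([71.9238668 , 34.38506829, -0.14579594, 91.681435  ,  0.10323622,
       54.02398676, -4.57160433]), 'qd': array([ 0.01530057,  0.05662621, -0.06268695, -0.05740377,  0.13194599,
       -0.03693465, -0.01088018]), 'joint_torque': array([-1.19906574e-03, -7.76432848e+01,  1.56449016e+00, -2.57999665e+01,
        1.22947912e-02,  9.15672543e-03,  7.09360506e-06]), 'tcp_pos': array([ 171.35111949, -703.96697414,  230.4068458 ]), 'eef_rot': array([-1.79910016e+02,  8.30964510e-03,  1.36856317e+01]), 'force': array([ 0.78611724,  0.37894077, -0.58438043]), 'wrist_torque': array([ 0.02213829,  0.00060366, -0.01495864]), 'gripper_width': 85.79969083639419} 18.700000000000003
scene [1084.  503.  667.] 466.4029988107419 [[-0.78, 0.62, -0.01], [0.4, 0.49, -0.77], [-0.48, -0.61, -0.63]]
stage [([212, 354], 0.61)]
chuck [([191, 349], 0.76)]
sleeve_grip [([192, 351], 0.7)]
pin [([176, 347], 0.62)]
lever_handle [([210, 401], 0.56)]
lens_mount [([155, 303], 0.75)]
driver [([220, 283], 0.58)]
post_holder [([166, 358], 0.75)]
top [575. -91. 814.] 432.64161545849686 [[0.01, -1.0, -0.03], [-1.0, -0.01, -0.06], [0.06, 0.03, -1.0]]
stage [([230, 297], 0.64)]
chuck [([223, 305], 0.51)]
sleeve_grip [([224, 302], 0.77), ([241, 414], 0.6)]
pin [([224, 300], 0.6)]
lever_handle [([259, 252], 0.75)]
lens_mount [([244, 416], 0.95)]
driver [([171, 349], 0.95)]
post_holder [([301, 368], 0.83)]
wrist [ 252. -685.  375.] 356.29252230443853 [[0.24, -0.97, 0.0], [-0.92, -0.22, 0.32], [-0.31, -0.08, -0.95]]
stage []
chuck []
sleeve_grip []
pin []
lever_handle []
lens_mount []
driver []
post_holder []
```

View pics/scene0.png

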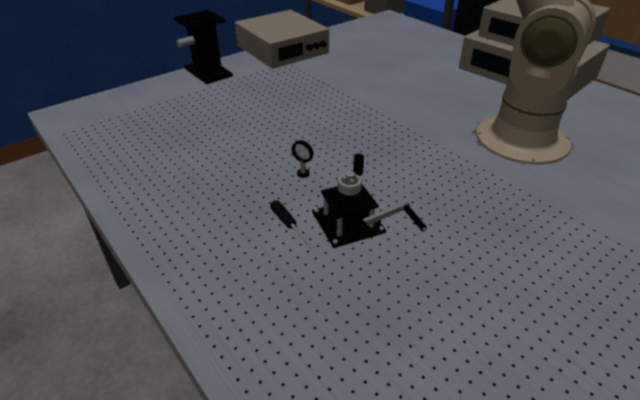

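View pics/top0.png

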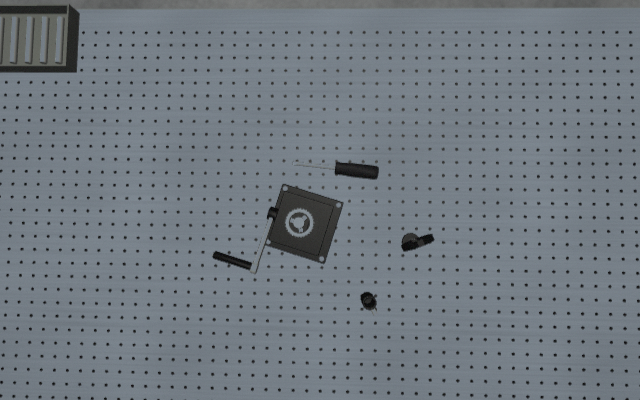

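```bash
python3 - <<'E'
from h import *
a=cam('scene');b=cam('top')
for x,y in [((176,347),(224,300)),((192,351),(224,302)),((210,401),(259,252)),((155,303),(244,416)),((166,358),(301,368)),((220,283),(171,349))]: print(tri([a,b],[x,y]).round(1))
for n,s in (('scene',(slice(130,270),slice(260,440))),('top',(slice(140,330),slice(230,440)))):
    c=cam(n); cv2.imwrite('pics/%s_z.png'%n,cv2.resize(c['frame'][s][:,:,::-1],None,fx=3.0 if n=='top' else 4,fy=3.0 if n=='top' else 4,interpolation=cv2.INTER_CUBIC))
E
```

```text
[581.1 -44.6 119.1]
[577.6 -42.   78.6]
[516.8  44.9  55.6]
[ 547.6 -241.1   52.2]
[ 442.4 -161.9   17.2]
[ 683.6 -127.9    1.8]
```

View pics/top_z.png

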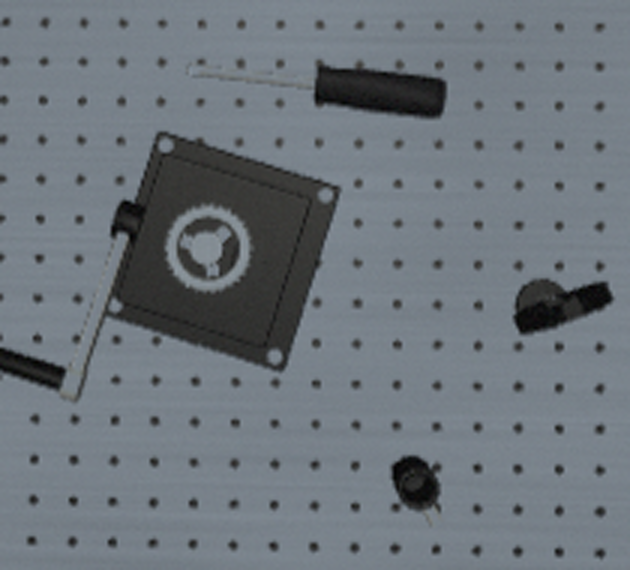

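View pics/scene_z.png

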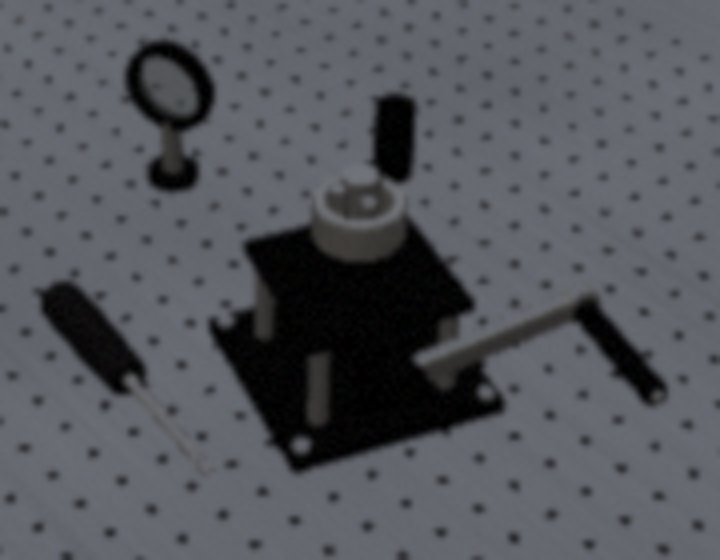

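```bash
cat >> h.py <<'E'
E
python3 - <<'E'
from h import *
b=cam('top');a=cam('scene')
f=lambda x,y:(140+(y+.5)/3-.5,230+(x+.5)/3-.5)
P=[atz(b,f(*p),10) for p in [(166,145),(326,195),(275,356),(113,304)]]
print(np.round(P,1), np.mean(P,0))
for i in range(4):
    d=P[(i+1)%4]-P[i]; print(np.linalg.norm(d),np.degrees(np.arctan2(d[1],d[0])))
print('sleeve',atz(b,f(208,248),115))
g=lambda x,y:(130+(y+.5)/4-.5,260+(x+.5)/4-.5)
print('sleeve scene',atz(a,g(359,205),115), 'lever ends top z59', atz(b,f(65,382),59))
# bar: scene ends (585,305),(652,395) top: full pic cols 213..252
print('bar',tri([a,b],[g(590,312),f(63,380)]),tri([a,b],[g(655,394),(256,214)]))
E
```

```text
[[ 646.4   -6.2   10. ]
 [ 616.5 -106.1   10. ]
 [ 516.9  -75.8   10. ]
 [ 547.2   24.9   10. ]] [581.78803393 -40.78478468  10.        ]
104.30109912146666 -106.67103194054596
104.08437672420649 163.1205402089634
105.23885856952671 73.25413331821923
103.95456830246792 -17.396546626482174
sleeve [581.73499303 -40.91557863 115.        ]
sleeve scene [586.41672619 -35.30720359 115.        ] lever ends top z59 [503.43091705  44.89754789  59.        ]
bar [503.34552228  47.49771251  56.32673727] [522.0668669  110.69158689  56.85839697]
```

```bash
python3 -m pendant '[[0,[34.8,-34.2,0],[0,0,0]],[0,[34.8,-34.2,0],[0,0,0]],[0,[34.8,-34.2,0],[0,0,0]],[0,[34.8,-34.2,0],[0,0,0]],[0,[34.8,-34.2,0],[0,0,0]],[0,[34.8,-34.2,0],[0,0,0]],[0,[34.8,-34.2,0],[0,0,0]],[0,[34.8,-34.2,0],[0,0,0]],[0,[34.8,-34.2,0],[0,0,0]],[0,[34.8,-34.2,0],[0,0,0]]]'; python3 -c "
from plant import monitor;print(monitor.get_state())"
```

```text
t: 2.65
tcp_pos: [429.6, -288.2, 231.6]
eef_rot: [180.0, -0.0, 13.7]
force: [1.1, 0.1, -0.1]
gripper_width: 85.4
{'t': 2.65, 'joint_positions': array([ 29.83081977,  20.16877522,  -3.0010598 , 118.53638482,
         1.57416507,  41.28292117, -50.49743259]), 'qd': array([-50.64057263,  -2.1234775 ,  -4.66809125,   3.74222743,
         2.25336103,  -1.94088651, -56.34356314]), 'joint_torque': array([  7.5557819 , -54.43988442,   0.88454666, -19.5754981 ,
        -0.05995315,   0.27126292,   1.65760048]), 'tcp_pos': array([ 429.58978335, -288.15984073,  231.61766364]), 'eef_rot': array([ 1.79965466e+02, -3.37018107e-02,  1.36712853e+01]), 'force': array([ 1.0696723 ,  0.12910448, -0.12883294]), 'wrist_torque': array([-0.07437729, -0.05623864,  0.01175141]), 'gripper_width': 85.38002138980701}
```

```bash
python3 -m pendant '[[0,[34.8,-34.2,0],[0,0,0]],[0,[34.8,-34.2,0],[0,0,0]],[0,[34.8,-34.2,0],[0,0,0]],[0,[34.8,-34.2,0],[0,0,0]],[0,[34.8,-34.2,0],[0,0,0]],[0,[34.8,-34.2,0],[0,0,0]],[0,[0,0,0],[0,0,-8.5]],[0,[0,0,0],[0,0,-8.5]],[0,[0,0,0],[0,0,-8.5]],[0,[0,0,0],[0,0,-8.5]]]';
python3 -m pendant '[[0,[0,0,0],[0,0,-8.5]],[0,[0,0,0],[0,0,-8.5]],[0,[0,0,0],[0,0,-8.5]],[0,[0,0,0],[0,0,-8.5]],[0,[0,0,0],[0,0,-8.5]],[0,[0,0,0],[0,0,-8.5]],[0,[0,0,0],[0,0,-8.5]],[0,[0,0,0],[0,0,-8.5]],[0,[0,0,0],[0,0,0]],[0,[0,0,0],[0,0,0]]]'
python3 - <<'E'
from h import *
print(monitor.get_state()['joint_positions'])
c=cam('wrist','w1'); print(c['C'],proj(c,[582,-41,115]),proj(c,[582,-41,140]))
E
```

```text
t: 3.65
tcp_pos: [583.2, -40.8, 231.3]
eef_rot: [180.0, 0.0, 48.1]
force: [-0.1, 0.1, -0.0]
gripper_width: 85.4
t: 4.65
tcp_pos: [583.0, -41.3, 231.2]
eef_rot: [180.0, -0.0, 115.4]
force: [-0.5, 0.0, 0.2]
gripper_width: 85.4
[ 21.11009459  27.6914593  -32.38574382 109.06432075  19.33857202
  48.68972917   4.15909466]
[546.52605616  34.07648968 374.73402616] [190.6, 315.0] [201.5, 315.0]
```

View pics/w1.png

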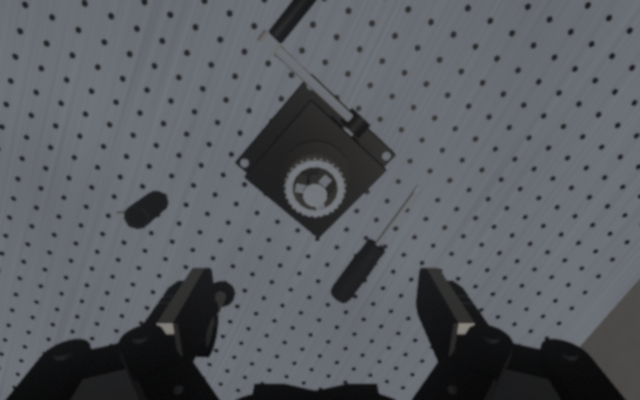

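```bash
python3 - <<'E'
from h import *
im=cv2.imread('pics/w1.png')[140:250,230:400]; cv2.imwrite('pics/w1z.png',cv2.resize(im,None,fx=4.5,fy=4.5,interpolation=cv2.INTER_CUBIC))
c=cam('wrist')
for l in ('sleeve_grip','pin','chuck'): print(l,spotter.search_frame(l,'wrist')[:1])
E
```

```text
sleeve_grip [{'at': [171.6, 317.1], 'p': 0.76}]
pin [{'at': [192.3, 312.6], 'p': 0.66}]
chuck [{'at': [171.8, 315.7], 'p': 0.68}]
```

View pics/w1z.png

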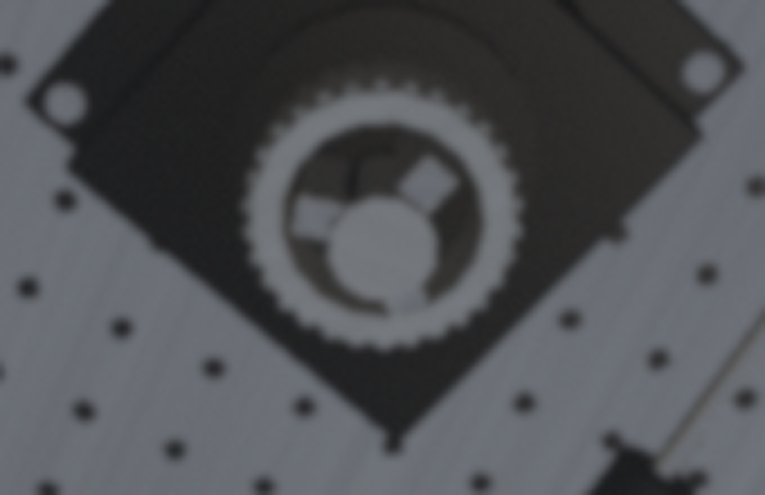

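```bash
python3 - <<'E'
from h import *
c=cam('wrist')
print(atz(c,(187.7,314.9),115),atz(c,(195.3,314.9),140))
s=monitor.get_state(); R=cv2.Rodrigues(np.zeros(3))[0]
print(s['tcp_pos'],s['eef_rot'])
b=cam('top');a=cam('scene')
print(tri([a,b,c],[(130+205.5/4-.5,260+359.5/4-.5),(140+248.5/3-.5,230+208.5/3-.5),(187.7,314.9)]))
E
```

```text
[580.95486952 -38.60482382 115.        ] [580.0041588  -36.56705571 140.        ]
[583.07494076 -40.88261575 231.33460721] [1.79997399e+02 1.11284579e-02 1.15633971e+02]
[581.71568022 -40.35773011 109.67368349]
```

```bash
python3 -m pendant '[[0,[2,-0.7,40],[0,0,0]],[0,[0,0,30],[0,0,-8.5]],[0,[0,0,20],[0,0,-8.5]],[0,[0,0,20],[0,0,0]],[0,[0,0,20],[0,0,0]],[0,[0,0,18],[0,0,0]],[0,[0,0,0],[0,0,0]],[0.3,[0,0,0],[0,0,0]]]'
python3 - <<'E'
from h import *
print(monitor.get_state())
c=cam('wrist','w2'); c=cam('scene','s2')
E
```

```text
t: 5.85
tcp_pos: [581.6, -39.3, 83.4]
eef_rot: [-180.0, -0.0, 132.7]
force: [-0.4, -0.1, 0.1]
gripper_width: 73.2
{'t': 5.85, 'joint_positions': array([ 17.73271174,  38.91672711, -29.00476936, 115.88681499,
        33.47118977,  33.51147452,   8.2124859 ]), 'qd': array([ 0.29299476, -1.07125818, -0.48484501, -0.50842273, -0.1287849 ,
        0.11911345,  0.05949862]), 'joint_torque': array([-9.63293714e-02, -6.78806448e+01, -6.79471627e+00, -1.41848937e+01,
        6.54996489e-02, -3.62159929e-02, -5.50383772e-02]), 'tcp_pos': array([581.59483463, -39.31705192,  83.404955  ]), 'eef_rot': array([-1.79982494e+02, -2.10234250e-02,  1.32688458e+02]), 'force': array([-0.42745391, -0.08375574,  0.0607537 ]), 'wrist_torque': array([-0.02331092,  0.05139026,  0.00578855]), 'gripper_width': 73.17681902288378}
```

View pics/w2.png

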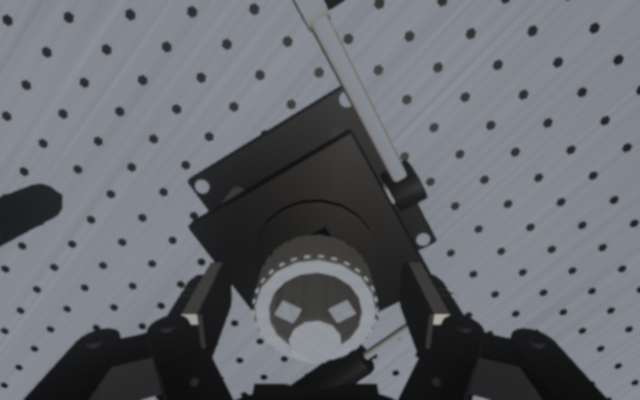

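View pics/s2.png

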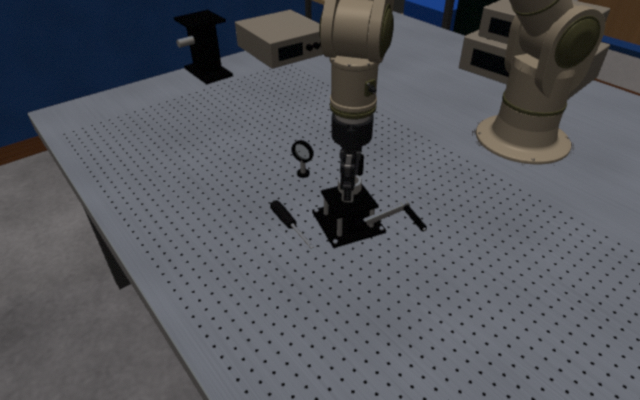

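Sleeve ring at about (row 308, col 315), midway between the fingers. Close.

```bash
python3 -m pendant '[[0.6,[0,0,0],[0,0,0]],[1,[0,0,0],[0,0,0]],[1,[0,0,0],[0,0,0]],[1,[0,0,0],[0,0,0]],[1,[0,0,0],[0,0,0]]]'
python3 - <<'E'
from h import *
s=monitor.get_state();print(s['force'],s['wrist_torque'],s['gripper_width'],s['tcp_pos'],s['eef_rot'])
E
python3 -m pendant '[[1,[0,0,0],[0,0,5]],[1,[0,0,0],[0,0,5]],[1,[0,0,0],[0,0,5]],[1,[0,0,0],[0,0,0]]]'
python3 - <<'E'
from h import *
s=monitor.get_state();print(s['force'],s['wrist_torque'],s['gripper_width'],s['tcp_pos'],s['eef_rot'])
c=cam('wrist','w3')
E
```

```text
t: 6.45
tcp_pos: [581.9, -39.7, 84.6]
eef_rot: [180.0, 0.1, 132.6]
force: [-1.0, -0.9, 6.9]
gripper_width: 44.3
[-1.01162492 -0.87650894  6.94828405] [-0.14164355  0.39517864 -0.12912611] 44.34206894053747 [581.9495334  -39.72252665  84.582611  ] [1.79959657e+02 8.21409930e-02 1.32646578e+02]
t: 6.85
tcp_pos: [581.9, -39.7, 84.6]
eef_rot: [180.0, 0.1, 117.5]
force: [-0.9, -1.1, 6.7]
gripper_width: 44.8
[-0.91530422 -1.05938716  6.67534717] [-0.23297469  0.33605169 -0.17976355] 44.77364290753747 [581.88182941 -39.74167339  84.61236789] [1.79951047e+02 8.17601125e-02 1.17496393e+02]
```

View pics/w3.png

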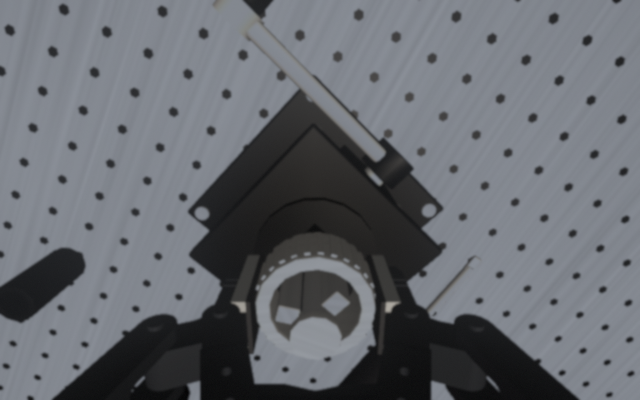

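```bash
python3 -m pendant '[[1,[0,0,0],[0,0,5]],[1,[0,0,0],[0,0,5]],[1,[0,0,0],[0,0,5]],[1,[0,0,0],[0,0,0]]]'
python3 -c "
from h import *
s=monitor.get_state();print(s['force'],s['wrist_torque'],s['joint_torque'][6])"
python3 -m pendant '[[1,[0,0,0],[0,0,5]],[1,[0,0,0],[0,0,5]],[1,[0,0,0],[0,0,0]]]'
python3 -c "
from h import *
s=monitor.get_state();print(s['force'],s['wrist_torque'],s['joint_torque'][6])"
```

```text
t: 7.3
tcp_pos: [581.9, -39.7, 84.6]
eef_rot: [179.9, 0.1, 102.5]
force: [-1.7, -1.2, 6.5]
gripper_width: 44.9
[-1.74561425 -1.22898887  6.49733875] [-0.19597336  0.41571473 -0.16038037] -0.6106467358767986
t: 7.6
tcp_pos: [581.8, -39.7, 84.6]
eef_rot: [179.9, 0.0, 92.5]
force: [-1.2, -0.5, 6.3]
gripper_width: 44.9
[-1.17827929 -0.48828047  6.33807672] [-0.20573451  0.46766972 -0.17848337] -0.5942457541823387
```

```bash
python3 -m pendant '[[1,[0,0,0],[0,0,5]],[1,[0,0,0],[0,0,0]]]'
python3 -c "
from h import *
s=monitor.get_state();print(s['force'],s['wrist_torque'],s['joint_torque'][6]);cam('wrist','w4')"
```

```text
t: 7.8
tcp_pos: [581.8, -39.8, 84.6]
eef_rot: [179.9, 0.0, 87.5]
force: [-2.0, -0.8, 6.8]
gripper_width: 44.6
[-1.95007856 -0.78498598  6.82134444] [-0.13716353  0.52369543 -0.09974887] -0.5229286663234234
```

View pics/w4.png

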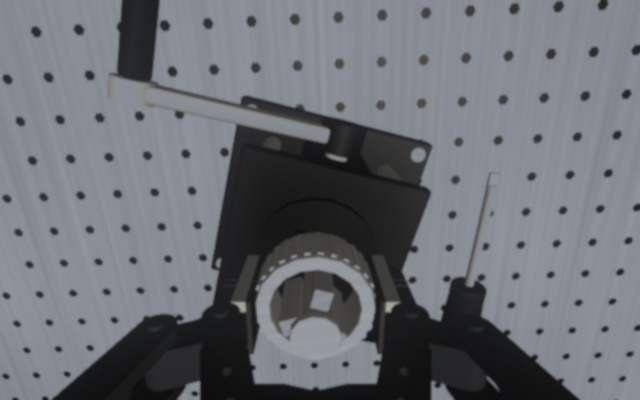

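```bash
for i in 1; do python3 -m pendant '[[1,[0,0,0],[0,0,5]],[1,[0,0,0],[0,0,0]]]'
python3 -c "
from h import *
s=monitor.get_state();print(s['force'],s['wrist_torque'],s['joint_torque'][6])"; done
python3 -m pendant '[[1,[0,0,0],[0,0,5]],[1,[0,0,0],[0,0,0]]]'
python3 -c "
from h import *
s=monitor.get_state();print(s['force'],s['wrist_torque'],s['joint_torque'][6]);cam('wrist','w5')"
```

```text
t: 8.05
tcp_pos: [581.8, -39.7, 84.6]
eef_rot: [179.9, 0.0, 82.5]
force: [-2.6, -0.4, 7.0]
gripper_width: 44.5
[-2.60085321 -0.40098675  7.00141183] [-0.16422773  0.4797468  -0.08461802] -0.5429438129067421
t: 8.25
tcp_pos: [581.8, -39.8, 84.6]
eef_rot: [179.9, 0.0, 77.5]
force: [-1.2, -0.7, 6.9]
gripper_width: 44.6
[-1.20848699 -0.74108647  6.85326639] [-0.15612444  0.56911175 -0.12256296] -0.5735622346401215
```

View pics/w5.png

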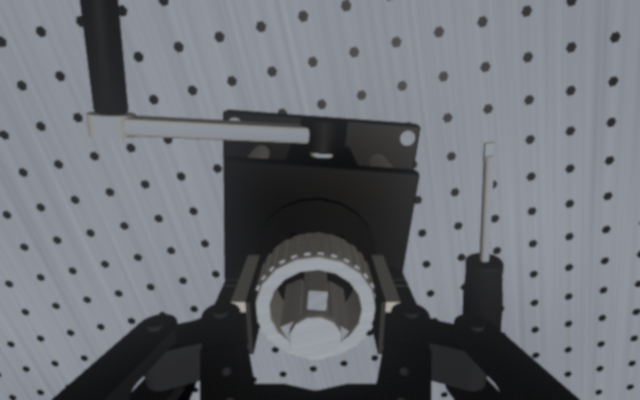

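```bash
python3 -m pendant '[[1,[0,0,0],[0,0,4]],[1,[0,0,0],[0,0,0]]]'
python3 -c "
from h import *
s=monitor.get_state();print(s['force'],s['wrist_torque'],s['joint_torque'][6])"
python3 -m pendant '[[1,[0,0,0],[0,0,4]],[1,[0,0,0],[0,0,0]]]'
python3 -c "
from h import *
s=monitor.get_state();print(s['force'],s['wrist_torque'],s['joint_torque'][6]);cam('wrist','w6')
z=[cv2.resize(cv2.imread('pics/w%d.png'%i)[220:370,230:400],None,fx=2.3,fy=2.3) for i in (3,6)]
cv2.imwrite('pics/w36.png',np.hstack(z))"
```

```text
t: 8.5
tcp_pos: [581.8, -39.7, 84.6]
eef_rot: [179.9, 0.0, 73.5]
force: [-2.0, -0.5, 6.6]
gripper_width: 44.5
[-1.95484577 -0.51236315  6.61655883] [-0.14000402  0.50078297 -0.12165226] -0.4585486091673374
t: 8.7
tcp_pos: [581.8, -39.7, 84.6]
eef_rot: [179.9, 0.0, 69.6]
force: [-2.1, -0.2, 7.4]
gripper_width: 44.6
[-2.07680698 -0.18539785  7.4476068 ] [-0.26081136  0.49186864  0.46062086] -1.0936973243951797
```

View pics/w36.png

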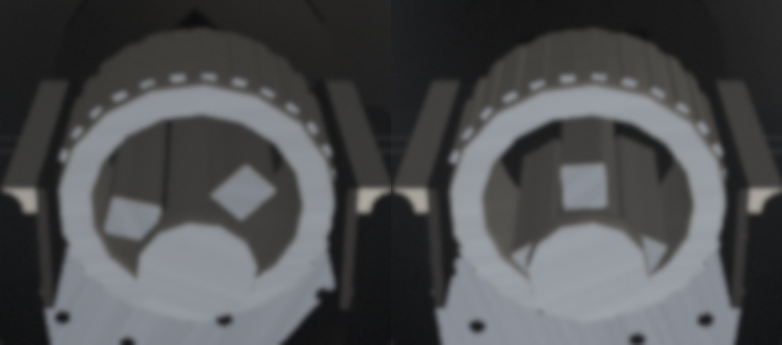

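```bash
python3 -m pendant '[[1,[0,0,0],[0,0,3]],[1,[0,0,0],[0,0,0]]]'
python3 -c "
from h import *
s=monitor.get_state();print(s['force'],s['wrist_torque'],s['joint_torque'][6])"
python3 -m pendant '[[1,[0,0,0],[0,0,3]],[1,[0,0,0],[0,0,0]]]'
python3 -c "
from h import *
s=monitor.get_state();print(s['force'],s['wrist_torque'],s['joint_torque'][6],s['eef_rot'])"
```

```text
t: 8.95
tcp_pos: [582.2, -38.8, 84.6]
eef_rot: [179.9, -0.1, 66.8]
force: [-0.7, 1.0, 5.9]
gripper_width: 44.6
[-0.6715586   1.00485135  5.92376286] [0.18848599 0.12680432 0.73929557] -1.196720078587532
t: 9.15
tcp_pos: [581.7, -39.8, 84.5]
eef_rot: [179.9, 0.0, 63.7]
force: [-2.2, -2.0, 7.2]
gripper_width: 44.3
[-2.23276249 -1.98130408  7.20178871] [-0.33678033  0.53027662  0.80179576] -1.2406783550977707 [1.79925815e+02 1.87665960e-02 6.37276272e+01]
```

```bash
python3 -m pendant '[[1,[0,0,0],[0,0,2.5]],[1,[0,0,0],[0,0,0]]]'
python3 -c "
from h import *
s=monitor.get_state();print(s['force'],s['wrist_torque'],s['joint_torque'][6]);cam('wrist','w7')
z=[cv2.resize(cv2.imread('pics/w%d.png'%i)[220:370,230:400],None,fx=2.3,fy=2.3) for i in (6,7)]
cv2.imwrite('pics/w67.png',np.hstack(z))"
```

```text
t: 9.35
tcp_pos: [582.3, -38.9, 84.5]
eef_rot: [179.9, -0.1, 61.2]
force: [-0.8, 1.6, 5.5]
gripper_width: 43.9
[-0.76633107  1.61306996  5.46063723] [0.2571259  0.18674957 0.30023527] -0.5760517716407776
```

View pics/w67.png

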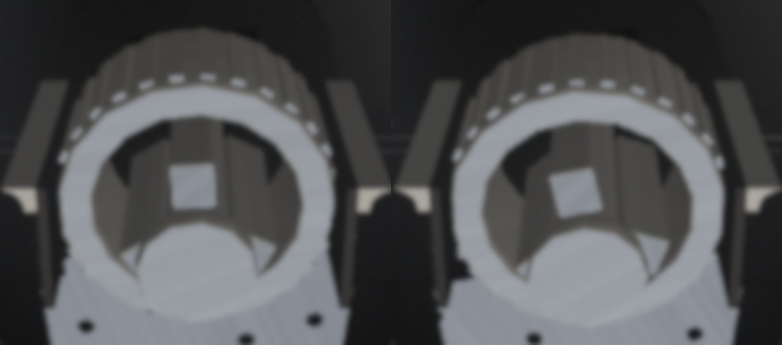

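```bash
cat > ph.py <<'E'
from h import *
import sys
c=cam('wrist'); s=monitor.get_state()
yaw=np.radians(s['eef_rot'][2]); ctr0=s['tcp_pos'][:2]
out={}
for i in [int(x) for x in sys.argv[1:]]:
    im=cv2.GaussianBlur(cv2.imread('pics/w%d.png'%i,0),(0,0),0.6).astype(np.float32)
    best=None
    th=np.radians(np.arange(-62,62,.25))
    for dx in np.arange(-4,4.1,.5):
     for r in np.arange(22,25.5,.25):
      for dl in (0,):
        ax=np.array([np.cos(yaw),np.sin(yaw)]); lat=np.array([-np.sin(yaw),np.cos(yaw)])
        pts=np.array([[*(ctr0+dx*ax+r*(np.cos(t)*ax+np.sin(t)*lat)),115] for t in th])
        q=(c['R']@pts.T).T+c['t']; u=(c['fx']*q[:,0]/q[:,2]+c['cx']).astype(np.float32);v=(c['fy']*q[:,1]/q[:,2]+c['cy']).astype(np.float32)
        p=cv2.remap(im,u.reshape(1,-1),v.reshape(1,-1),cv2.INTER_LINEAR)[0]
        p=p-np.polyval(np.polyfit(th,p,4),th)
        for n in range(24,41):
            z=np.mean(p*np.exp(-1j*n*th)*np.hanning(len(th)))
            if best is None or abs(z)>best[0]: best=(abs(z),n,r,dx,np.degrees(np.angle(z))/n)
    print(i,np.round(best,2),360/best[1])
E
python3 ph.py 3 4 5 6 7
```

```text
3 [ 6.74 29.   22.25  1.5   3.  ] 12.413793103448276
4 [ 6.8  29.   22.25  1.5   3.02] 12.413793103448276
5 [ 6.74 29.   22.25  1.5   3.01] 12.413793103448276
6 [ 6.68 29.   22.25  1.5   2.59] 12.413793103448276
7 [ 6.43 29.   22.25  0.5  -6.18] 12.413793103448276
```

```bash
python3 -m pendant '[[0,[0,0,0],[0,0,0]],[0,[0,0,0],[0,0,0]],[0,[0,0,0],[0,0,0]],[0,[0,0,0],[0,0,0]],[0,[0,0,0],[0,0,0]],[0,[0,0,0],[0,0,0]]]'
python3 -c "
from h import *
s=monitor.get_state();print(s['force'],s['wrist_torque'],s['joint_torque'][6],s['joint_positions']);cam('wrist','w8')"; python3 ph.py 8
python3 -m pendant '[[0,[0,0,-20],[0,0,0]],[0,[0,0,-40],[0,0,0]],[0,[0,0,-45],[0,0,0]],[0,[0,0,-45],[0,0,0]],[0,[0,0,0],[0,0,0]]]'
python3 -c "
from h import *
cam('wrist','w9');im=cv2.imread('pics/w9.png')[130:260,230:400]; cv2.imwrite('pics/w9z.png',cv2.resize(im,None,fx=4.5,fy=4.5,interpolation=cv2.INTER_CUBIC))"
```

```text
t: 10.05
tcp_pos: [581.5, -39.6, 83.1]
eef_rot: [-180.0, 0.0, 61.2]
force: [-0.6, -0.3, 0.1]
gripper_width: 85.5
[-0.59331045 -0.3390494   0.07585531] [0.03468711 0.03215986 0.02931989] 1.6589070810368867e-05 [  4.80023553  36.44647642  -9.5478526  116.77476786  12.23307893
  27.71321486 -42.59131424]
8 [ 7.01 29.   22.25  1.5  -5.57] 12.413793103448276
t: 10.65
tcp_pos: [584.4, -39.4, 239.1]
eef_rot: [179.5, -0.3, 61.2]
force: [0.1, -0.1, -0.7]
gripper_width: 85.3
```

View pics/w9.png

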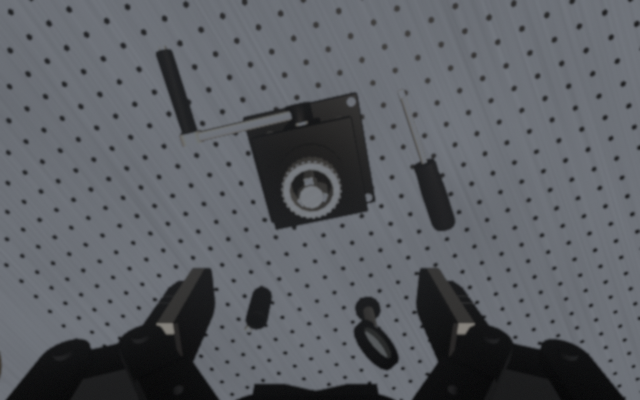

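View pics/w9z.png

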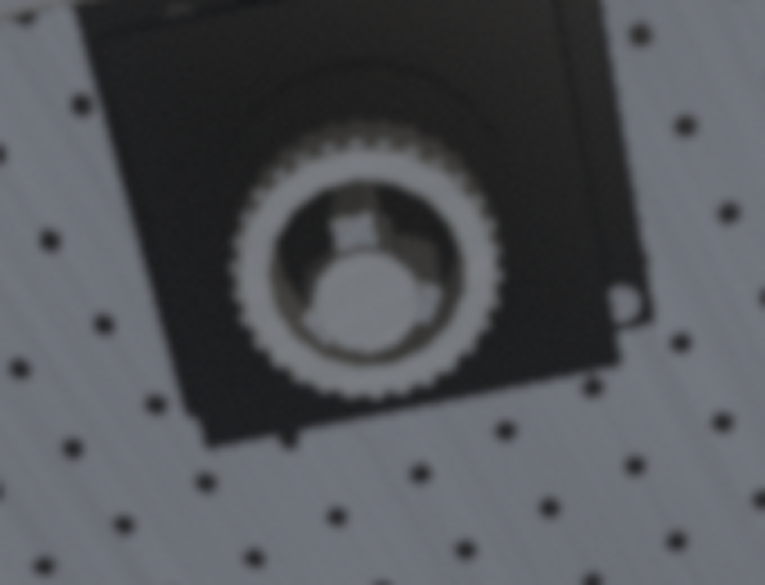

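View pics/w8.png

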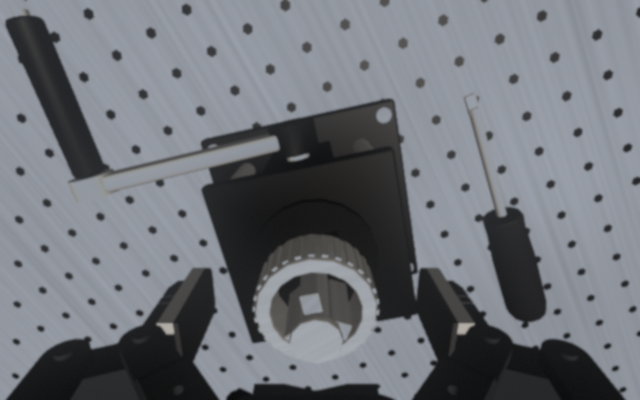

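```bash
python3 -m pendant '[[0,[24.3,-38.7,0],[0,0,0]],[0,[24.3,-38.7,0],[0,0,0]],[0,[24.3,-38.7,0],[0,0,0]],[0,[0,0,30],[0,0,-6]],[0,[0,0,30],[0,0,-5.9]],[0,[0,0,0],[0,0,0]],[0,[0,0,0],[0,0,0]]]'
python3 - <<'E'
from h import *
c=cam('wrist','w10');b=cam('top','t10')
s=monitor.get_state(); print(s['tcp_pos'],s['eef_rot'],s['joint_positions'])
print(proj(c,[515.1,80.1,59]),proj(c,[515.1-11.7,80.1-38.2,59]),proj(c,[515.1+8.8,80.1+28.7,59]))
print(spotter.search_frame('lever_handle','wrist')[:1])
E
```

```text
t: 11.4
tcp_pos: [514.4, 80.0, 172.5]
eef_rot: [-179.9, 0.1, 72.9]
force: [0.5, 0.2, 0.5]
gripper_width: 85.3
[515.44906189  80.08548843 173.90959496] [ 1.79972856e+02 -1.52868353e-02  7.29147191e+01] [ -3.19241223  25.82142751 -16.30481239 120.67827049  12.31407443
  35.00349327 -45.1631418 ]
[191.4, 317.4] [239.2, 317.3] [152.3, 317.4]
[{'at': [230.6, 324.6], 'p': 0.73}]
```

View pics/w10.png

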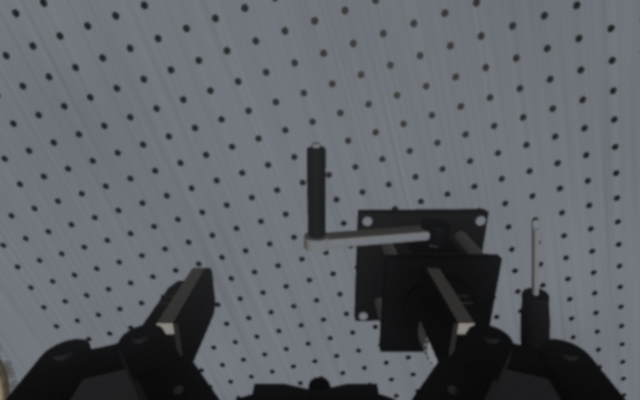

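```bash
python3 -m pendant '[[0.3,[0,0,40],[0,0,0]],[0.3,[0,0,35],[0,0,0]],[0.3,[0,0,30],[0,0,0]],[0.3,[0,0,15],[0,0,0]],[0.3,[0,0,12],[0,0,0]],[0.3,[0,0,0],[0,0,0]],[0.3,[0,0,0],[0,0,0]]]'
python3 - <<'E'
from h import *
c=cam('wrist','w11')
s=monitor.get_state(); print(s['tcp_pos'],s['eef_rot'],s['force'],s['joint_positions'])
E
```

```text
t: 12.25
tcp_pos: [515.5, 80.3, 42.0]
eef_rot: [179.9, -0.0, 73.1]
force: [0.6, 0.8, 1.3]
gripper_width: 59.5
[515.58984038  80.34185278  42.25795211] [ 1.79923396e+02 -3.76483536e-02  7.30528809e+01] [ 0.45744953  0.04150266 -0.61890399] [ -8.79090329  37.99058646  -9.12743887 125.82928149  19.14290698
  17.35501704 -51.27716136]
```

View pics/w11.png

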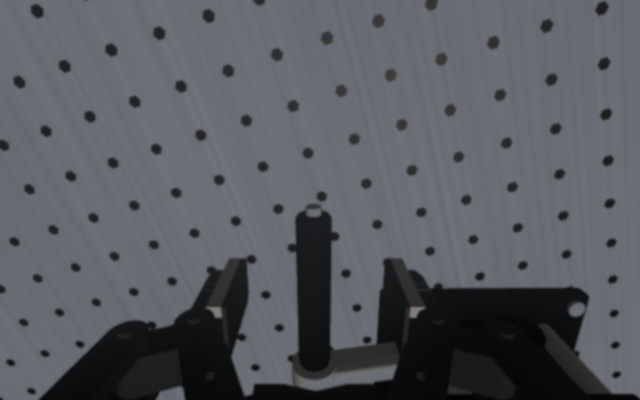

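```bash
python3 -m pendant '[[1,[0,0,0],[0,0,0]],[1,[0,0,0],[0,0,0]],[1,[0,0,0],[0,0,0]],[1,[0,0,0],[0,0,0]],[1,[0,0,0],[0,0,0]],[1,[0,0,0],[0,0,0]]]'
python3 - <<'E'
from h import *
s=monitor.get_state(); print(s['tcp_pos'],s['eef_rot'],s['force'],s['gripper_width'])
a=s['tcp_pos']; y=np.radians(-17); x=np.array([np.cos(y),np.sin(y)])
prev=np.array([-98.545,16.997])
for k in range(1,15):
    q=k*.1; n=np.array([-100*np.sin(1.4-q),100*np.cos(1.4-q)])
    print(round(q,2),(n-prev).round(1)); prev=n
E
```

```text
t: 12.9
tcp_pos: [514.9, 80.4, 41.7]
eef_rot: [180.0, -0.0, 73.1]
force: [-2.3, -0.4, 5.2]
gripper_width: 12.2
[514.88916422  80.35226016  41.70162093] [ 1.79987721e+02 -4.59277058e-03  7.30899891e+01] [-2.28535009 -0.35056879  5.19042426] 12.232978639474357
0.1 [2.2 9.8]
0.2 [3.2 9.5]
0.3 [4.1 9.1]
0.4 [5.  8.7]
0.5 [5.8 8.1]
0.6 [6.6 7.5]
0.7 [7.3 6.8]
0.8 [8. 6.]
0.9 [8.5 5.2]
1.0 [9.  4.3]
1.1 [9.4 3.4]
1.2 [9.7 2.5]
1.3 [9.9 1.5]
1.4 [10.   0.5]
```

```bash
python3 -m pendant '[[1,[0,2.2,-9.8],[0,0,0]],[1,[0,3.2,-9.5],[0,0,0]],[1,[0,4.1,-9.1],[0,0,0]],[1,[0,5,-8.7],[0,0,0]],[1,[0,0,0],[0,0,0]]]'
python3 -c "
from h import *
s=monitor.get_state(); print(s['tcp_pos'],s['eef_rot'],s['force'],s['gripper_width'],s['joint_positions'])"
```

```text
t: 13.4
tcp_pos: [529.2, 76.0, 79.7]
eef_rot: [180.0, -0.0, 73.1]
force: [-4.2, 2.7, 1.5]
gripper_width: 11.9
[529.17908379  75.99604523  79.74411792] [ 1.79963608e+02 -3.06795705e-02  7.30575165e+01] [-4.18092088  2.68282556  1.47916154] 11.936625592205022 [ -5.77617565  34.83946205 -12.19323452 123.05451427  17.48935233
  23.64942736 -48.86972508]
```

Tracks the arc. Continue.

```bash
python3 -m pendant '[[1,[0,5.8,-8.1],[0,0,0]],[1,[0,6.6,-7.5],[0,0,0]],[1,[0,7.3,-6.8],[0,0,0]],[1,[0,8,-6],[0,0,0]],[1,[0,8.5,-5.2],[0,0,0]],[1,[0,0,0],[0,0,0]]]'
python3 -c "
from h import *
s=monitor.get_state(); print(s['tcp_pos'],s['eef_rot'],s['force'],s['gripper_width'])
cam('wrist','w12');cam('scene','s12')"
```

```text
t: 14.0
tcp_pos: [564.4, 65.4, 113.1]
eef_rot: [180.0, -0.0, 73.1]
force: [-6.0, 3.2, 6.3]
gripper_width: 12.1
[564.35434657  65.44047024 113.10553033] [ 1.79968147e+02 -2.24250562e-02  7.30513034e+01] [-6.00797114  3.22055789  6.26181986] 12.061905367321836
```

View pics/w12.png

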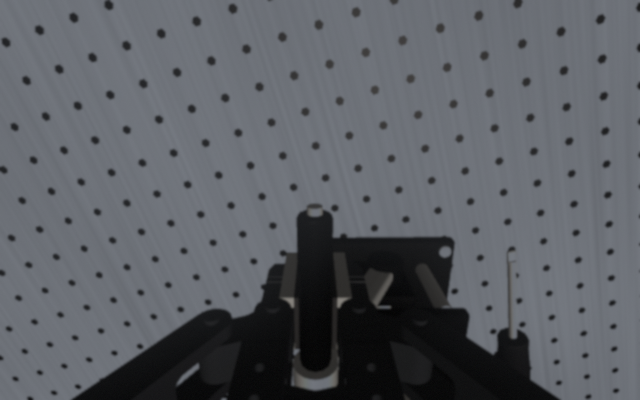

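```bash
python3 -m pendant '[[1,[0,9,-4.3],[0,0,0]],[1,[0,9.4,-3.4],[0,0,0]],[1,[0,9.7,-2.5],[0,0,0]],[1,[0,9.9,-1.5],[0,0,0]],[1,[0,9,-0.5],[0,0,0]],[1,[0,0,0],[0,0,0]],[1,[0,0,0],[0,0,0]],[1,[0,0,0],[0,0,0]]]'
python3 - <<'E'
from h import *
s=monitor.get_state(); print(s['tcp_pos'],s['eef_rot'],s['force'],s['gripper_width'],s['qd'].round(2))
d=s['tcp_pos']-np.array([514.89,80.35,41.7]); print(np.hypot(d[0],d[1]),d[2],np.degrees(np.arctan2(d[1],d[0])))
cam('wrist','w13');a=cam('scene','s13');b=cam('top','t13')
f=a['frame'][130:270,260:440,::-1];cv2.imwrite('pics/s13z.png',cv2.resize(f,None,fx=4,fy=4,interpolation=cv2.INTER_CUBIC))
E
```

```text
t: 14.9
tcp_pos: [609.0, 52.0, 124.9]
eef_rot: [179.9, -0.0, 73.1]
force: [-1.5, 1.7, 5.1]
gripper_width: 12.2
[609.03140944  51.98005989 124.92805756] [ 1.79915267e+02 -4.19558865e-02  7.30782334e+01] [-1.53755767  1.66075904  5.08351697] 12.165491709640238 [-0.17 -0.01  0.05  0.07  0.07  0.04  0.06]
98.32323465723141 83.22805755869473 -16.770418396365546
```

View pics/s13z.png

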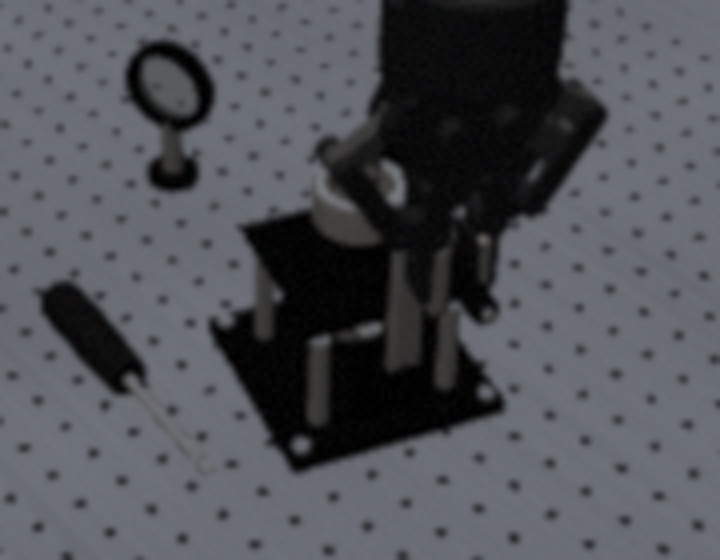

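View pics/w13.png

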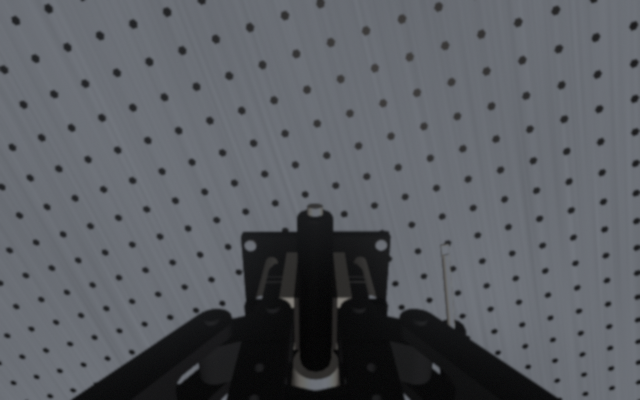

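```bash
python3 -m pendant '[[1,[0,0,0],[0,0,0]],[1,[0,0,0],[0,0,0]],[1,[0,0,0],[0,0,0]]]'; python3 -c "
from plant import hand_in; print(hand_in())"
```

```text
t: 15.35
tcp_pos: [608.9, 52.0, 124.9]
eef_rot: [179.9, -0.0, 73.1]
force: [-1.5, 2.2, 4.1]
gripper_width: 11.8
the job is handed in; nothing more can be done
None
```

I tightened the chuck, let go of the sleeve, swung the cam lever straight up, and handed the job in at 15.4 s with the gripper still holding the lever bar. No verdict was reported.

- **Sleeve:** The gripper turned 71.5° clockwise in all. From about 63° the sleeve stopped turning and the fingers slipped over the ridges for the last 8.5°. The ridge pattern in the pictures fits a net turn of about 63° (1.10 rad). With the stated start of at least 0.2 rad, that puts the sleeve at 1.30 rad or more. The torque then rose by about 0.9 N m, so the jaws were tight or the sleeve was at its hard stop. I could not measure the sleeve angle or the force on the pin directly.
- **Pin:** After release the tool force was near zero, and the picture showed the pin upright between the jaws.
- **Lever:** The bar moved 98.3 mm sideways and 83.2 mm up, against 98.5 and 83.0 expected, so the lever should be at about 1.40 rad. The pictures show the arm vertical and the platform raised. The lever was still when I handed in, with about 5 N on the tool.
- **Not checked at the end:** The gripper partly hid the chuck in the last pictures, so I did not see the pin again after the lift. The lens mount and driver look unmoved. I did not check the post holder, but the arm stayed clear of it.

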